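Line up the glass jars by height along the peg tray

TASK

Stand the four glass jars upright on the four cork discs of the wooden peg tray, one centred on each disc, stepping down in order of height: the tallest on the disc nearest the grey caddy, the shortest at the other end beside the white pot. Set each jar down without dropping it or tipping it over, and leave the caddy and the pot where they are.

Things in the scene. Friction and masses are not known exactly. Their poses are not given: they have to be found in the camera images.
- jar_small: Round green-tinted glass jar with an aluminium twist cap and a blank paper band, the smallest and shortest of the four: 40 mm diameter over its whole height including the cap, 54 mm tall in all, loose, standing upright on the shelf at the start. Origin: centre of its underside; z up its axis.
- jar_medium: Round green-tinted glass jar with an aluminium twist cap and a blank paper band, the second shortest of the four: 46 mm diameter over its whole height including the cap, 72 mm tall in all, loose, standing upright on the shelf at the start. Origin: centre of its underside; z up its axis.
- jar_large: Round green-tinted glass jar with an aluminium twist cap and a blank paper band, the second tallest of the four: 50 mm diameter over its whole height including the cap, 90 mm tall in all, loose, standing upright on the shelf at the start. Origin: centre of its underside; z up its axis.
- jar_tallest: Round green-tinted glass jar with an aluminium twist cap and a blank paper band, the largest and tallest of the four: 56 mm diameter over its whole height including the cap, 110 mm tall in all, loose, standing upright on the shelf at the start. Origin: centre of its underside; z up its axis.
- mark_1: Flat fixed pale cork disc, 60 mm diameter, 3 mm thick, at the left (+y) end of the row of four, 82 mm apart, on the dark brown wooden peg tray. Origin: centre of its underside, 14 mm above the shelf (its top is at 17 mm). y axis along the row to the left, x across it, z up. The tray is a fixed board 85 x 360 x 14 mm; a pale dowel peg 14 mm thick stands 26 mm above it 44 mm beyond each end disc.
- mark_2: Flat fixed pale cork disc, 60 mm diameter, 3 mm thick, second from the left of the row of four, 82 mm apart, on the dark brown wooden peg tray. Origin: centre of its underside, 14 mm above the shelf (its top is at 17 mm). y axis along the row to the left, x across it, z up.
- mark_3: Flat fixed pale cork disc, 60 mm diameter, 3 mm thick, third from the left of the row of four, 82 mm apart, on the dark brown wooden peg tray. Origin: centre of its underside, 14 mm above the shelf (its top is at 17 mm). y axis along the row to the left, x across it, z up.
- mark_4: Flat fixed pale cork disc, 60 mm diameter, 3 mm thick, at the right (-y) end of the row of four, 82 mm apart, on the dark brown wooden peg tray. Origin: centre of its underside, 14 mm above the shelf (its top is at 17 mm). y axis along the row to the left, x across it, z up.
- caddy: Grey plastic caddy with a domed lid and a black press button, 116 x 156 mm, 158 mm tall, loose (0.8 kg), standing shut beyond one end of the tray, left (+y) or right (-y) varying from start to start. Leave it alone. Origin: centre of its underside.
- pot: White ceramic lidded pot with a wooden knob, 100 mm diameter, 125 mm tall, loose (0.7 kg), standing beyond the other end of the tray. Leave it alone. Origin: centre of its underside.
There are look-alikes about, which are no part of the job. What is shaped like the jar_medium but purple is not meant. What is shaped like the jar_small but blue is not meant.

How it is judged:
By the outcome, as a careful person would: the job done as asked, in the order asked, and still so for the second after the job is handed in, with the robot touching nothing.
It also fails if it takes over 112 s, if anything falls off the work surface, if the arm or the gripper's body presses on something with over 40 N, if the wrist force passes 120 N, or if a joint passes its speed limit or range.

ROBOT

A 7-joint arm with a two-finger parallel gripper is mounted at the origin on the work surface. World frame = base frame: x ahead of the robot, y to its left, z up, the work surface at z = 0. Lengths are in m, angles in degrees, forces in N, time in s.
With the tool pointing down it reaches from about 0.425 to 0.875 m from the base axis. Payload 4.7 kg.
Tool frame: the origin (TCP) lies on the centre line of the jaws, within the pads' length; the fingertips stand 14 mm ahead of it and the grasp point (between the pads) lies 5 mm behind it; z points along the fingers, y is the line along which they close (so a half turn about z gives the same grasp; the last joint's range is limited). The gripper opens to 87 mm and grips with 3 to 60 N. Pads are 19 mm wide; open, the fingers measure 117 mm over their backs; the gripper's body (75 mm by 190 mm) begins 51 mm behind the grasp point.
Start: joints at [-64.624, 18.392, -4.016, 83.108, 1.295, 78.541, -3.26], TCP at [0.27, 0.591, 0.237] pointing down, gripper open.
Joint ranges: [-163.93, 163.93], [-17.29, 119.83], [-79.2, 71.16], [3.27, 140.29], [-89.18, 269.18], [5.43, 117.66], [-154.24, 154.24]. Speed limits (degrees/s): [147.25, 147.25, 180, 180, 180, 180, 180].

INTERFACE

Orientations are given as [roll, pitch, yaw] about the fixed x, y, z axes, in that order (R = Rz(yaw) Ry(pitch) Rx(roll)).
In Python, from cell import env gives the robot as it stands.
- The arm moves only by the tool jog_arm, never from a script. Its argument "motion" is a list that holds one entry, the list of rows, each a list of 7 numbers: the shift along the tool's x, y, z in units of 0.1 m (1.0 is 0.1 m), then the turn, a rotation vector about the tool's x, y, z in units of 180 degrees (1.0 is 180 degrees), then the closure, from 0 (fully open) to 1 (shut). A call has 1 to 5 rows; each row is the pose to reach, as a shift and turn from the pose commanded when the call began, along the tool's axes at that moment, turning the shorter way round; what a row does not reach only later rows make up. A row lasts 1/10 s, in which the tool goes at most 50 mm and 8.59 degrees, less where a joint would pass 70% of its speed; a pose out of reach is approached as far as the arm can. A call with a number of a shift or a turn outside -1 to 1 is refused whole. A call with a gripper value outside its range is refused whole. The fingers move at their own pace and stop on an object; "grip_force" is the grip in N (left out, the last holds). Time passes only in rows, so rows that repeat a pose let the fingers close. It gives the time, the measured TCP pose, the force, the opening and the grip force at its end, in the units of the state.
- env.get_obs(): the state, without advancing time (a new reading comes with each control period).
- env.read_camera(name): name is "scene" or "top" or "wrist"; returns (picture, depth): 420x560x3 uint8, red, green, blue; 420x560 float32, m along the optical axis (not along the pixel's ray), 0 where there is no reading.
- env.camera_info(name): a dict with "camera_matrix" (3x3 intrinsics, pixels), "k1" (the pictures are not rectified: a ray, as slopes to the right and down, at radius r is drawn at 1 + k1 r^2 times it, then the intrinsics apply), "origin" and "orientation" of the camera in the world; the wrist camera has in their place "mount" (4x4, takes a point from camera to tool coordinates, whose origin is the TCP and whose axes are the flange's). Camera axes: x right, y down, z forward; pixel columns grow to the right and rows downward; lengths in m; the calibration is good to about 2 mm. A picture is of the moment at which its call begins: read the wrist's pose just before it. camera_info takes no time and is no camera call.
- env.sign_off(): hands the job in; it is judged then, once.
The state is a dict: "time_s": time; "qpos": joint angles; "joint_velocities": joint speeds; "effort": joint torques, N m; "tool_pos": TCP position; "tool_rot": TCP orientation; "force": force on the tool from outside, world axes, zero at the start; "wrist_torque": the same for the moment, N m; "grip_width": finger opening in m; "grasp_force": force on a finger pad.
Only numpy, scipy, OpenCV 4.12 (cv2) and the standard library are available. Lean on these libraries where they do the work, as an engineer would, in place of code of your own. Each camera call takes 0.05 s, during which the arm holds its last target. There are 200 camera calls.

## Working session

There is one attempt and no reset: what is moved stays moved. The work goes in short steps, Python scripts to look and compute and a tool call to move; the robot and the scene stay as the last step left them, time stands still between calls to the robot, and variables do not carry over. Pictures are saved under pics/ and viewed, at most 14 in all, crops included, and the job is handed in when it is done.

Besides the shell and the picture viewer there is one more tool, called after "Call:" by a JSON object that holds its "op" and its "data". jog_arm: Moves the arm, as the interface text tells. Shifts and turns lie within -1 to 1; 1 stands for 0.1 m of shift or 180 degrees of turn. Its arguments: {"type":"object","properties":{"motion":{"type":"array","items":{"type":"array","items":{"type":"array","items":{"type":"number"}}}},"grip_force":{"type":"number"}},"required":["motion"]}

```bash
mkdir -p pics; ls; cat > h.py <<'E'
import numpy as np, cv2
from cell import env
from scipy.spatial.transform import Rotation as R
def rot(o):
    o=np.array(o,float)
    return o if o.shape==(3,3) else R.from_euler('xyz',o,degrees=True).as_matrix()
def cam(name):
    s=env.get_obs(); img,d=env.read_camera(name); c=env.camera_info(name)
    if 'mount' in c:
        M=np.array(c['mount']); T=np.eye(4); T[:3,:3]=rot(s['tool_rot']); T[:3,3]=s['tool_pos']; T=T@M
    else:
        T=np.eye(4); T[:3,:3]=rot(c['orientation']); T[:3,3]=c['origin']
    return img,d,c,T
def world(d,c,T):
    K=np.array(c['camera_matrix']);h,w=d.shape
    u,v=np.meshgrid(np.arange(w),np.arange(h))
    p=np.stack([u,v],-1).reshape(-1,1,2).astype(np.float64)
    n=cv2.undistortPoints(p,K,np.array([c['k1'],0,0,0.])).reshape(h,w,2)
    P=np.concatenate([n*d[...,None],d[...,None]],-1)
    return P@T[:3,:3].T+T[:3,3]
E
python3 - <<'E'
from h import *
print(env.get_obs())
for n in ('scene','top'):
    i,d,c,T=cam(n); print(c); cv2.imwrite(f'pics/{n}.png',i[...,::-1]); np.savez(f'{n}.npz',i=i,d=d,W=world(d,c,T))
E
```

```text
pics
{'time_s': 0.0, 'qpos': array([-64.6244213 ,  18.43990197,  -4.01609726,  83.17346233,
         1.29380182,  78.54225913,  -3.26140375]), 'joint_velocities': array([-0.07292815, -0.00269667, -0.06451409,  0.0758594 ,  0.01312287,
        0.0293474 , -0.07354445]), 'effort': array([-5.30077068e-04, -4.91278625e+01, -4.04010219e-01, -3.12536681e+01,
       -6.37335679e-02,  4.35391255e-02,  1.71747201e-04]), 'tool_pos': array([0.27006385, 0.5906621 , 0.23546464]), 'tool_rot': array([-1.79889556e+02,  4.41158500e-03,  1.55433037e+02]), 'force': array([ 0.60843578, -0.19303805, -0.17078036]), 'wrist_torque': array([-0.00876959, -0.00753251, -0.01754732]), 'grasp_force': 0.0, 'grip_width': 0.08703173862993735}
{'camera_matrix': array([[529.70096677,   0.        , 274.08070819],
       [  0.        , 529.70096677, 201.41705068],
       [  0.        ,   0.        ,   1.        ]]), 'k1': -0.03836919191864043, 'origin': array([1.33410601, 0.37671457, 0.78457696]), 'orientation': array([-130.43484948,   -0.70367242,  116.82014122])}
{'camera_matrix': array([[408.01059425,   0.        , 274.27780425],
       [  0.        , 408.01059425, 210.21907057],
       [  0.        ,   0.        ,   1.        ]]), 'k1': -0.04896444335945599, 'origin': array([ 0.45315809, -0.00780322,  0.97267516]), 'orientation': array([-1.73972367e+02, -4.03236994e-02, -8.96031182e+01])}
```

View pics/scene.png

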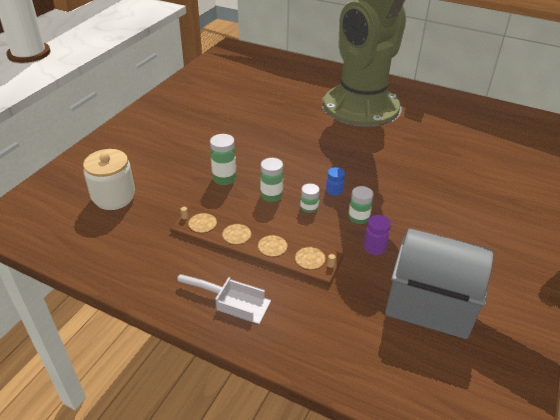

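View pics/top.png

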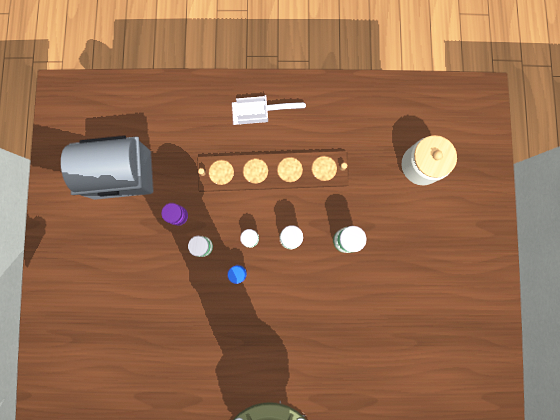

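The scene shows the caddy on the left (+y) at top px (107,167) and the pot at (430,160). There are four green jars in the top view at about (199,246), (250,239), (291,237) and (352,239). The look-alikes are purple at (174,213) and blue at (236,274). The discs are at (221,172), (256,171), (290,169) and (324,168).

```bash
python3 - <<'E'
from h import *
z=np.load('top.npz');W=z['W'];i=z['i']
def cap(u,v):
    w=W[v-22:v+23,u-22:u+23].reshape(-1,3); zt=np.median(W[v-2:v+3,u-2:u+3,2])
    m=w[np.abs(w[:,2]-zt)<.006]; 
    (cx,cy),r=cv2.minEnclosingCircle((m[:,:2]*1000).astype(np.float32))
    return np.round([*m[:,:2].mean(0)*1000,zt*1000,len(m),cx,cy,r],1)
for n,u,v in [('A',199,246),('B',250,239),('C',291,237),('D',352,239),('purple',174,213),('blue',236,274),('pot',430,160),('caddy',107,167)]: print(n,cap(u,v))
hsv=cv2.cvtColor(i,cv2.COLOR_RGB2HSV)
m=((hsv[...,0]>10)&(hsv[...,0]<28)&(hsv[...,2]>150)).astype(np.uint8)
m[:,:190]=0;m[:,350:]=0;m[:150]=0;m[200:]=0
n,l,s,c=cv2.connectedComponentsWithStats(m)
for k in range(1,n):
    if s[k,4]>30: w=W[l==k]; print('disc',s[k],np.round(w.mean(0)*1000,1),np.round(np.ptp(w,0)*1000))
# scene camera cross-check
z=np.load('scene.npz');W2=z['W'];h2=cv2.cvtColor(z['i'],cv2.COLOR_RGB2HSV)
m=((h2[...,0]>10)&(h2[...,0]<28)&(h2[...,2]>150)).astype(np.uint8); m[:,:188]=0;m[:,327:]=0;m[:205]=0;m[275:]=0
n,l,s,c=cv2.connectedComponentsWithStats(m)
for k in range(1,n):
    if s[k,4]>150: w=W2[l==k]; print('disc2',s[k],np.round(w.mean(0)*1000,1))
for n,u,v in [('D',222,142),('C',272,166),('B',311,190),('A',362,194)]:
    w=W2[v-20:v+15,u-17:u+18].reshape(-1,3); zt=np.median(W2[v-1:v+2,u-2:u+3,2]);q=w[abs(w[:,2]-zt)<.004]; print(n,np.round(q.mean(0)*1000,1),len(q))
im=i[...,::-1][140:300,150:390];cv2.imwrite('pics/crop.png',cv2.resize(im,None,fx=3.2,fy=3.2,interpolation=2))
E
```

```text
A [467.8 160.4  72.2 327.  467.8 160.4  22.3]
B [487.3  48.9  53.9 232.  487.2  49.   19.3]
C [488.8 -45.7  89.1 393.  488.8 -45.7  24.2]
D [ 484.4 -174.7  109.8  526.   484.5 -175.2   27.5]
purple [540.7 222.1  72.4 320.  540.8 222.9  22.9]
blue [404.7  76.7  54.  234.  404.7  76.7  19.2]
pot [ 664.8 -356.1  105.8 1217.   666.8 -359.2   47.1]
caddy [ 642.3  338.2  154.8 1204.   640.4  340.8   55.2]
disc [295 153  20   2  33] [684.7 -78.1  42.5] [241.  94. 964.]
disc [ 203  152  138   33 2505] [6.545e+02 2.000e-01 2.070e+01] [244. 329. 964.]
disc [340 159   8  12  53] [ 659.9 -170.3   28.4] [28. 18. 32.]
disc [198 168   8   8  42] [642.4 164.2  31.4] [20. 19. 32.]
disc [219 186 131  14 595] [597.2 -35.4   6.4] [163. 314. 977.]
disc2 [188 213  29  20 442] [ 661.1 -124.3   20.5]
disc2 [222 224  30  20 471] [654.3 -44.7  17. ]
disc2 [257 235  31  21 507] [654.2  39.1  21.6]
disc2 [295 247  31  22 542] [649.1 120.1  19.9]
D [ 489.5 -172.9  110.1] 288
C [492.8 -44.5  89.9] 249
B [489.4  50.4  54.1] 169
A [472.2 160.2  72.1] 225
```

View pics/crop.png

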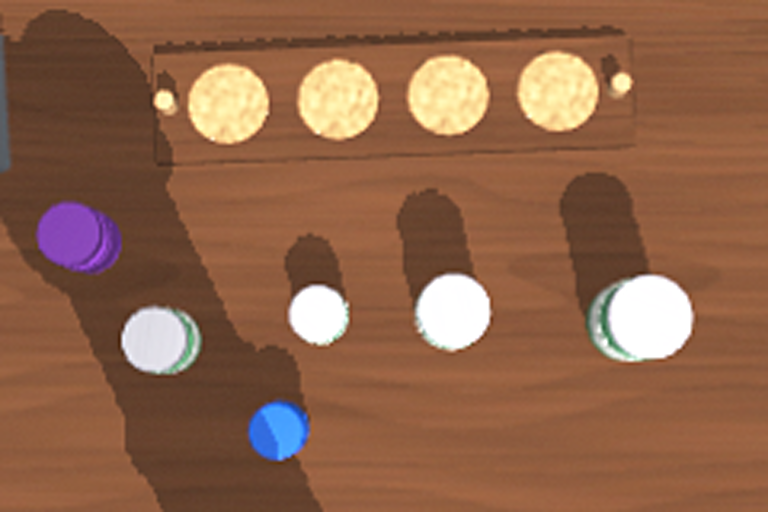

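The crop shows four discs in a row and the four green-glass jars. The measured cap heights match the descriptions:

| Jar | Cap height | Match |
|---|---|---|
| A | 72 mm | medium |
| B | 54 mm | small |
| C | 89 mm | large |
| D | 110 mm | tallest |

The purple and blue ones are excluded by colour. The caddy is on the +y side, so the order is tallest→mark_1, large→mark_2, medium→mark_3, small→mark_4. Next I'll refine the disc positions.

```bash
cat >> h.py <<'E'
def topix(uv,z,c,T):
    K=np.array(c['camera_matrix']); n=cv2.undistortPoints(np.array(uv,float).reshape(-1,1,2),K,np.array([c['k1'],0,0,0.])).reshape(-1,2)
    r=np.c_[n,np.ones(len(n))]@T[:3,:3].T; return T[:3,3]+r*((z-T[2,3])/r[:,2])[:,None]
def discs(img,c,T,approx):
    hsv=cv2.cvtColor(img,cv2.COLOR_RGB2HSV); m=((hsv[...,0]>10)&(hsv[...,0]<28)&(hsv[...,2]>185)&(hsv[...,1]>60)).astype(np.uint8)
    n,l,s,ce=cv2.connectedComponentsWithStats(m); out=[]
    for k in range(1,n):
        if s[k,4]>200:
            p=topix([ce[k]],.017,c,T)[0]
            if min(np.hypot(*(p[:2]-a)) for a in approx)<.03: out.append((np.round(p*1000,1),s[k,4]))
    return out
AP=np.array([[.652,.12],[.655,.04],[.657,-.043],[.661,-.124]])
E
python3 - <<'E'
from h import *
for n in ('top','scene'):
    z=np.load(n+'.npz'); c=env.camera_info(n); T=np.eye(4);T[:3,:3]=rot(c['orientation']);T[:3,3]=c['origin']
    print(n,discs(z['i'],c,T,AP))
E
```

```text
top [(array([652.5, -43.5,  17. ]), np.int32(497)), (array([ 656.1, -125.6,   17. ]), np.int32(490)), (array([648.6,  38.6,  17. ]), np.int32(492)), (array([644.8, 119.9,  17. ]), np.int32(490))]
scene [(array([ 658.1, -126.2,   17. ]), np.int32(410)), (array([654.3, -44.3,  17. ]), np.int32(437)), (array([650.5,  37.2,  17. ]), np.int32(466)), (array([646.8, 119.1,  17. ]), np.int32(502))]
```

Call:
{"op": "jog_arm", "data": {"motion": [[[0,0,0,0,0,0.047,0],[0,0,0,0,0,0.094,0],[0,0,0,0,0,0.141,0],[0,0,0,0,0,0.188,0],[0,0,0,0,0,0.235,0]]], "grip_force": 20}}

```text
time_s: 0.6
tool_pos: [0.2702, 0.5909, 0.2359]
tool_rot: [-180.0, 0.0, 112.8]
force: [-0.0, 0.4, -0.7]
grip_width: 0.0869
grasp_force: 0.0
```

Call:
{"op": "jog_arm", "data": {"motion": [[[0,0,0,0,0,0.047,0],[0,0,0,0,0,0.094,0],[0,0,0,0,0,0.1285,0],[0,0,0,0,0,0.1285,0]]]}}

```text
time_s: 1.0
tool_pos: [0.2702, 0.5909, 0.236]
tool_rot: [-180.0, 0.1, 90.0]
force: [-0.3, -0.3, -0.9]
grip_width: 0.0871
grasp_force: 0.0
```

Call:
{"op": "jog_arm", "data": {"motion": [[[-0.43,0.2,0,0,0,0,0],[-0.86,0.4,0,0,0,0,0]]]}}

```text
time_s: 1.2
tool_pos: [0.3094, 0.5049, 0.2356]
tool_rot: [-180.0, 0.1, 90.4]
force: [1.9, -0.0, 0.4]
grip_width: 0.0868
grasp_force: 0.0
```

Call:
{"op": "jog_arm", "data": {"motion": [[[-0.43,0.2,0,0,0,0,0],[-0.86,0.4,0,0,0,0,0]]]}}

```text
time_s: 1.4
tool_pos: [0.3508, 0.4173, 0.2363]
tool_rot: [-180.0, 0.0, 90.2]
force: [0.5, 0.5, 1.5]
grip_width: 0.0873
grasp_force: 0.0
```

Call:
{"op": "jog_arm", "data": {"motion": [[[-0.43,0.2,0,0,0,0,0],[-0.86,0.4,0,0,0,0,0]]]}}

```text
time_s: 1.6
tool_pos: [0.3907, 0.3312, 0.2365]
tool_rot: [180.0, -0.0, 90.2]
force: [0.7, -0.0, -0.4]
grip_width: 0.0869
grasp_force: 0.0
```

Call:
{"op": "jog_arm", "data": {"motion": [[[-0.43,0.2,0,0,0,0,0],[-0.86,0.4,0,0,0,0,0]]]}}

```text
time_s: 1.8
tool_pos: [0.4307, 0.2452, 0.2366]
tool_rot: [180.0, -0.0, 90.2]
force: [1.3, 0.2, 1.3]
grip_width: 0.0868
grasp_force: 0.0
```

Call:
{"op": "jog_arm", "data": {"motion": [[[-0.43,0.2,0,0,0,0,0],[-0.86,0.39,0,0,0,0,0],[-0.86,0.39,0,0,0,0,0],[-0.86,0.39,0,0,0,0,0]]]}}

```text
time_s: 2.2
tool_pos: [0.4695, 0.1601, 0.2365]
tool_rot: [-180.0, -0.0, 90.0]
force: [-1.3, 0.3, -0.3]
grip_width: 0.0872
grasp_force: 0.0
```

```bash
python3 - <<'E'
from h import *
i,d,c,T=cam('wrist'); W=world(d,c,T); cv2.imwrite('pics/w1.png',i[...,::-1]); np.savez('w1.npz',i=i,W=W,T=T)
s=env.get_obs(); print(s['tool_pos'],s['tool_rot'],s['qpos'])
print(discs(i,c,T,AP))
for n,z,a in [('A',.072,(.47,.16)),('B',.054,(.488,.05)),('C',.09,(.49,-.045)),('D',.11,(.487,-.174)),('purple',.072,(.541,.222))]:
    m=(abs(W[...,2]-z)<.004)&(np.hypot(W[...,0]-a[0],W[...,1]-a[1])<.045)&(d>0)
    if m.sum()>50: q=W[m]; print(n,m.sum(),np.round(np.r_[q.mean(0),(q.max(0)+q.min(0))/2,np.ptp(q,0)]*1000,1))
E
```

```text
[0.46896154 0.16166265 0.23644772] [-1.79975561e+02 -3.43960177e-02  9.00963374e+01] [-46.12203308  -1.122538    23.90802682 105.24067594   0.42689103
  75.79563211 -22.22656201]
[(array([647.9, 107.6,  17. ]), np.int32(2407))]
A 1391 [468.2 162.5  72.6 468.2 161.9  71.7  43.1  44.    6.9]
purple 1628 [540.8 223.4  72.5 541.1 222.9  71.6  44.2  43.7   7.1]
```

View pics/w1.png

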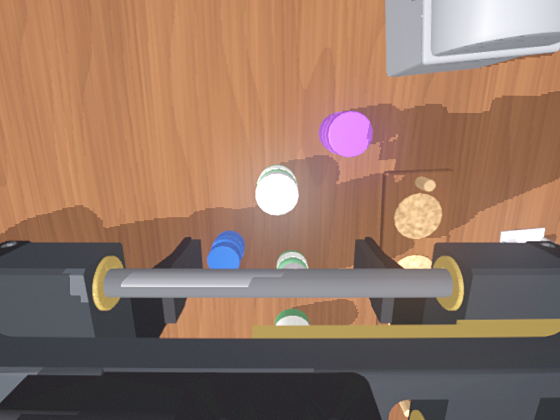

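The wrist view has the medium jar at (277,190), lined up between the jaws, with purple at (347,133) well clear. Its measured position of (468,162) agrees with the other cameras. I'm descending and grasping.

Call:
{"op": "jog_arm", "data": {"motion": [[[0,0,0.48,0,0,0,0],[0,0,0.96,0,0,0,0]]]}}

```text
time_s: 2.45
tool_pos: [0.4698, 0.164, 0.1407]
tool_rot: [179.8, -0.2, 90.3]
force: [0.3, 0.1, -0.1]
grip_width: 0.087
grasp_force: 0.0
```

Call:
{"op": "jog_arm", "data": {"motion": [[[0.01,0,0.35,0,0,0,0],[0.01,0,0.7,0,0,0,0],[0.01,0,0.97,0,0,0,0],[0.01,0,0.97,0,0,0,0.3],[0.01,0,0.97,0,0,0,0.5]]]}}

```text
time_s: 2.95
tool_pos: [0.4689, 0.1635, 0.0437]
tool_rot: [-180.0, 0.0, 90.2]
force: [0.9, -0.0, 1.2]
grip_width: 0.0777
grasp_force: 0.0
```

Call:
{"op": "jog_arm", "data": {"motion": [[[0,0,0,0,0,0,0.7],[0,0,0,0,0,0,1],[0,0,0,0,0,0,1],[0,0,0,0,0,0,1],[0,0,0,0,0,0,1]]], "grip_force": 20}}

```text
time_s: 3.45
tool_pos: [0.4696, 0.1624, 0.0443]
tool_rot: [180.0, -0.0, 90.0]
force: [-1.1, 0.7, 3.8]
grip_width: 0.0453
grasp_force: 20.0
```

Call:
{"op": "jog_arm", "data": {"motion": [[[0,0,-0.15,0,0,0,1],[0,0,-0.4,0,0,0,1],[0,0,-0.65,0,0,0,1],[0,0,-0.9,0,0,0,1],[0,0,-0.9,0,0,0,1]]]}}

```text
time_s: 3.95
tool_pos: [0.4715, 0.163, 0.1366]
tool_rot: [179.7, -0.2, 90.0]
force: [0.4, 0.1, -1.0]
grip_width: 0.0458
grasp_force: 20.0
```

Call:
{"op": "jog_arm", "data": {"motion": [[[-0.1,0.09,0,0,0,0,1],[-0.29,0.26,0,0,0,0,1],[-0.48,0.43,0,0,0,0,1],[-0.68,0.61,0,0,0,0,1]]]}}

```text
time_s: 4.35
tool_pos: [0.5299, 0.0936, 0.1321]
tool_rot: [-179.9, 0.0, 90.1]
force: [0.0, 0.5, -1.8]
grip_width: 0.0457
grasp_force: 20.0
```

Call:
{"op": "jog_arm", "data": {"motion": [[[-0.23,0.2,0,0,0,0,1],[-0.46,0.41,0,0,0,0,1],[-0.68,0.61,0,0,0,0,1]]]}}

```text
time_s: 4.65
tool_pos: [0.5913, 0.025, 0.1318]
tool_rot: [-179.9, 0.0, 90.0]
force: [0.1, 0.6, -1.4]
grip_width: 0.0457
grasp_force: 20.0
```

Call:
{"op": "jog_arm", "data": {"motion": [[[-0.2,0.2,0,0,0,0,1],[-0.4,0.36,0,0,0,0,1],[-0.58,0.52,0,0,0,0,1],[-0.68,0.61,0,0,0,0,1],[-0.68,0.61,0,0,0,0,1]]]}}

```text
time_s: 5.15
tool_pos: [0.6523, -0.0441, 0.1322]
tool_rot: [-179.9, 0.1, 89.8]
force: [-0.2, 0.2, -1.8]
grip_width: 0.0458
grasp_force: 20.0
```

```bash
python3 - <<'E'
from h import *
P=[]
for k in range(3):
  for n in ('top','scene'):
    i,d,c,T=cam(n); W=world(d,c,T); P.append(env.get_obs()['tool_pos'])
    if k==0:
        print(n,discs(i,c,T,AP)); cv2.imwrite(f'pics/{n}2.png',i[...,::-1])
print(np.round(np.array(P)*1000,1), env.get_obs()['grip_width'])
E
```

```text
top [(array([ 653.9, -138. ,   17. ]), np.int32(248)), (array([644.7, 119. ,  17. ]), np.int32(380))]
scene [(array([ 658.1, -126.3,   17. ]), np.int32(417)), (array([654.4, -44.7,  17. ]), np.int32(447)), (array([650.6,  37.3,  17. ]), np.int32(476))]
[[651.7 -42.3 132.3]
 [651.5 -41.1 132.5]
 [651.5 -40.4 132.8]
 [651.6 -40.1 133.1]
 [651.8 -40.1 133.3]
 [651.9 -40.3 133.5]] 0.045317167085944146
```

View pics/scene2.png

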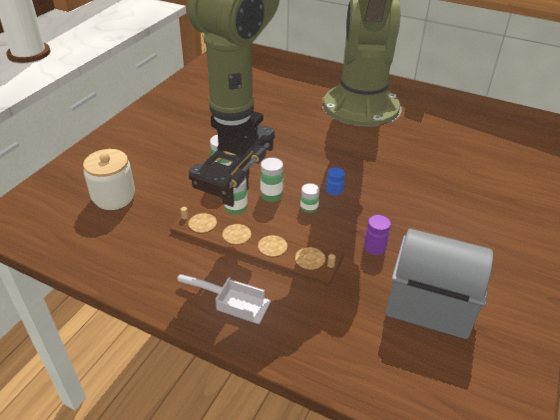

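The scene view shows the medium jar held upright above the tray at (235,195), with the other jars undisturbed. I'll lower it in stages and watch the drift.

Call:
{"op": "jog_arm", "data": {"motion": [[[0,0.01,0.2,0,0,0,1],[0,0.01,0.4,0,0,0,1],[0,0.01,0.6,0,0,0,1],[0,0.01,0.6,0,0,0,1],[0,0.01,0.6,0,0,0,1]]]}}

```text
time_s: 5.95
tool_pos: [0.6532, -0.0412, 0.0739]
tool_rot: [-180.0, -0.0, 90.0]
force: [1.0, 0.7, -0.7]
grip_width: 0.0456
grasp_force: 20.0
```

Call:
{"op": "jog_arm", "data": {"motion": [[[0,0,0,0,0,0,1],[0,0,0,0,0,0,1]]]}}

```text
time_s: 6.15
tool_pos: [0.6543, -0.0418, 0.0751]
tool_rot: [179.9, -0.0, 90.0]
force: [0.3, -0.7, -0.9]
grip_width: 0.0458
grasp_force: 20.0
```

Call:
{"op": "jog_arm", "data": {"motion": [[[0,0,0,0,0,0,1],[0,0,0,0,0,0,1]]]}}

```text
time_s: 6.35
tool_pos: [0.6536, -0.0418, 0.0742]
tool_rot: [179.9, -0.0, 90.0]
force: [-0.7, -0.2, -2.4]
grip_width: 0.0455
grasp_force: 20.0
```

Call:
{"op": "jog_arm", "data": {"motion": [[[-0.02,0,0.05,0,0,0,1],[-0.02,0,0.09,0,0,0,1],[-0.02,0,0.12,0,0,0,1],[-0.02,0,0.12,0,0,0,1],[-0.02,0,0.12,0,0,0,1]]]}}

```text
time_s: 6.85
tool_pos: [0.6532, -0.044, 0.0614]
tool_rot: [-180.0, 0.0, 90.0]
force: [-0.4, -0.0, -0.4]
grip_width: 0.0455
grasp_force: 20.0
```

Call:
{"op": "jog_arm", "data": {"motion": [[[0,0,0.01,0,0,0,1],[0,0,0.01,0,0,0,1],[0,0,0.01,0,0,0,1]]]}}

```text
time_s: 7.15
tool_pos: [0.6532, -0.044, 0.0613]
tool_rot: [-180.0, -0.0, 90.0]
force: [-2.6, 0.6, 5.3]
grip_width: 0.0457
grasp_force: 20.0
```

Call:
{"op": "jog_arm", "data": {"motion": [[[0,0,0,0,0,0,0.4],[0,0,0,0,0,0,0.3],[0,0,0,0,0,0,0.1],[0,0,0,0,0,0,0],[0,0,0,0,0,0,0]]]}}

```text
time_s: 7.65
tool_pos: [0.6533, -0.0438, 0.0604]
tool_rot: [180.0, 0.0, 90.0]
force: [0.2, 0.3, -0.2]
grip_width: 0.0766
grasp_force: 0.0
```

Call:
{"op": "jog_arm", "data": {"motion": [[[0,0,-0.1,0,0,0,0],[0,0,-0.3,0,0,0,0],[0,0,-0.65,0,0,0,0],[0,0,-1,0,0,0,0]]]}}

```text
time_s: 8.05
tool_pos: [0.653, -0.0439, 0.1619]
tool_rot: [-180.0, 0.0, 90.0]
force: [0.5, -0.2, 0.5]
grip_width: 0.0867
grasp_force: 0.0
```

Call:
{"op": "jog_arm", "data": {"motion": [[[0.23,-0.41,0,0,0,0,0],[0.47,-0.82,0,0,0,0,0]]]}}

```text
time_s: 8.25
tool_pos: [0.572, 0.0023, 0.1627]
tool_rot: [179.8, 0.0, 89.8]
force: [-0.2, 0.9, 0.0]
grip_width: 0.0871
grasp_force: 0.0
```

Call:
{"op": "jog_arm", "data": {"motion": [[[0.23,-0.41,0,0,0,0,0],[0.47,-0.83,0,0,0,0,0],[0.47,-0.83,0,0,0,0,0],[0.47,-0.83,0,0,0,0,0]]]}}

```text
time_s: 8.65
tool_pos: [0.4883, 0.0509, 0.1617]
tool_rot: [179.9, -0.1, 90.1]
force: [1.7, -0.3, 0.5]
grip_width: 0.0869
grasp_force: 0.0
```

```bash
cat >> h.py <<'E'
def caps(W,d,L):
    for n,z,a in L:
        m=(abs(W[...,2]-z)<.004)&(np.hypot(W[...,0]-a[0],W[...,1]-a[1])<.045)&(d>0)
        if m.sum()>30: q=W[m]; print(n,m.sum(),np.round(np.r_[q.mean(0),(q.max(0)+q.min(0))/2,np.ptp(q,0)]*1000,1))
E
python3 - <<'E'
from h import *
L=[('B',.054,(.488,.05)),('C',.09,(.49,-.045)),('D',.11,(.487,-.174)),('M3',.089,(.653,-.044))]
for n in ('top','scene','wrist'):
    i,d,c,T=cam(n); print(n); caps(world(d,c,T),d,L)
    cv2.imwrite(f'pics/{n}3.png',i[...,::-1])
s=env.get_obs(); print(s['tool_pos'])
E
```

```text
top
C 388 [488.9 -45.5  90.  488.6 -45.5  89.9  47.7  45.6   7.7]
D 514 [ 484.4 -174.9  110.   485.3 -176.   110.1   52.9   54.2    7.6]
M3 304 [652.3 -45.5  88.7 652.9 -45.2  88.9  43.5  42.1   7.5]
scene
B 171 [491.5  49.7  53.9 490.8  48.9  53.6  38.2  39.    7. ]
C 253 [493.4 -44.5  90.  491.8 -45.5  89.8  49.9  49.2   7.6]
D 280 [ 488.9 -173.5  110.   486.8 -174.2  110.1   53.4   55.9    7.7]
M3 281 [657.  -44.4  89.  654.8 -44.6  88.9  46.3  43.4   7.7]
wrist
B 1487 [487.6  50.9  54.6 487.4  50.2  53.4  37.4  37.9   6.7]
C 1035 [488.4 -31.   90.3 489.  -36.6  89.3  48.1  32.3   6.6]
[0.48977802 0.0491796  0.16126584]
```

View pics/scene3.png

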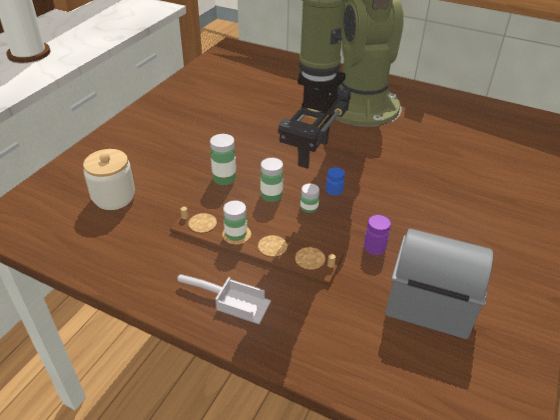

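The medium jar now stands upright on mark_3 at px (235,222), about 1 mm off centre. The small jar is at (310,199), under the gripper and clear of blue. Picking up the small jar.

Call:
{"op": "jog_arm", "data": {"motion": [[[0,0,0.4,0,0,0,0],[0,0,0.8,0,0,0,0]]]}}

```text
time_s: 9.0
tool_pos: [0.4911, 0.0494, 0.0809]
tool_rot: [179.7, -0.0, 89.9]
force: [-0.3, -0.1, 0.0]
grip_width: 0.0872
grasp_force: 0.0
```

Call:
{"op": "jog_arm", "data": {"motion": [[[0,0,0.25,0,0,0,0],[0,0,0.4,0,0,0,0],[0,0,0.52,0,0,0,0],[0,0,0.52,0,0,0,0.3],[0,0,0.52,0,0,0,0.5]]]}}

```text
time_s: 9.5
tool_pos: [0.4892, 0.0497, 0.0289]
tool_rot: [180.0, 0.0, 90.0]
force: [0.1, -0.0, 0.6]
grip_width: 0.0779
grasp_force: 0.0
```

Call:
{"op": "jog_arm", "data": {"motion": [[[0,0,0,0,0,0,0.7],[0,0,0,0,0,0,1],[0,0,0,0,0,0,1],[0,0,0,0,0,0,1],[0,0,0,0,0,0,1]]], "grip_force": 20}}

```text
time_s: 10.0
tool_pos: [0.4884, 0.0503, 0.0288]
tool_rot: [180.0, -0.0, 90.0]
force: [-0.1, 0.6, 1.2]
grip_width: 0.0397
grasp_force: 20.1
```

Call:
{"op": "jog_arm", "data": {"motion": [[[0,0,0,0,0,0,1]]]}}

```text
time_s: 10.1
tool_pos: [0.4884, 0.0503, 0.0288]
tool_rot: [180.0, -0.0, 90.0]
force: [0.3, 0.4, 1.6]
grip_width: 0.0393
grasp_force: 20.0
```

Call:
{"op": "jog_arm", "data": {"motion": [[[0,0,-0.15,0,0,0,1],[0,0,-0.4,0,0,0,1],[0,0,-0.7,0,0,0,1],[0,0,-1,0,0,0,1]]]}}

```text
time_s: 10.5
tool_pos: [0.4877, 0.0499, 0.1291]
tool_rot: [-179.9, 0.0, 90.0]
force: [0.8, 0.8, -0.7]
grip_width: 0.0396
grasp_force: 20.0
```

Call:
{"op": "jog_arm", "data": {"motion": [[[-0.1,0.1,-0.1,0,0,0,1],[-0.27,0.26,-0.2,0,0,0,1],[-0.44,0.42,-0.2,0,0,0,1],[-0.59,0.56,-0.2,0,0,0,1]]]}}

```text
time_s: 10.9
tool_pos: [0.545, -0.0096, 0.1488]
tool_rot: [180.0, -0.0, 90.0]
force: [-0.5, -0.3, -1.5]
grip_width: 0.0396
grasp_force: 20.0
```

Call:
{"op": "jog_arm", "data": {"motion": [[[-0.2,0.19,0,0,0,0,1],[-0.4,0.38,0,0,0,0,1],[-0.59,0.56,0,0,0,0,1]]]}}

```text
time_s: 11.2
tool_pos: [0.6007, -0.0686, 0.1481]
tool_rot: [-180.0, 0.0, 90.0]
force: [-0.9, -0.3, -1.3]
grip_width: 0.0393
grasp_force: 20.0
```

Call:
{"op": "jog_arm", "data": {"motion": [[[-0.2,0.2,0,0,0,0,1],[-0.4,0.38,0,0,0,0,1],[-0.53,0.51,0,0,0,0,1],[-0.58,0.56,0,0,0,0,1],[-0.58,0.56,0,0,0,0,1]]]}}

```text
time_s: 11.7
tool_pos: [0.6561, -0.1266, 0.1479]
tool_rot: [-179.9, 0.0, 89.9]
force: [0.4, -0.4, -0.5]
grip_width: 0.0397
grasp_force: 20.0
```

Call:
{"op": "jog_arm", "data": {"motion": [[[0,0,0.2,0,0,0,1],[0,0,0.4,0,0,0,1],[0,0,0.6,0,0,0,1],[0,0,0.8,0,0,0,1],[0,0,0.9,0,0,0,1]]]}}

```text
time_s: 12.2
tool_pos: [0.6546, -0.1237, 0.0566]
tool_rot: [-179.8, -0.1, 90.1]
force: [-0.1, -0.7, -1.8]
grip_width: 0.0396
grasp_force: 20.0
```

Call:
{"op": "jog_arm", "data": {"motion": [[[0,0,0,0,0,0,1],[0,0,0,0,0,0,1],[0,0,0,0,0,0,1]]]}}

```text
time_s: 12.5
tool_pos: [0.6571, -0.1258, 0.06]
tool_rot: [179.9, 0.0, 90.0]
force: [0.0, 0.2, 0.4]
grip_width: 0.0391
grasp_force: 20.0
```

Call:
{"op": "jog_arm", "data": {"motion": [[[0,0,0,0,0,0,1],[0,0,0,0,0,0,1]]]}}

```text
time_s: 12.7
tool_pos: [0.6568, -0.1259, 0.0594]
tool_rot: [179.9, -0.0, 90.0]
force: [0.2, 1.0, -2.4]
grip_width: 0.0397
grasp_force: 20.0
```

Position is right. The jar was gripped at z 0.0288, so contact should come at 0.0458, 13.6 mm lower.

Call:
{"op": "jog_arm", "data": {"motion": [[[0,0,0.05,0,0,0,1],[0,0,0.09,0,0,0,1],[0,0,0.12,0,0,0,1],[0,0,0.12,0,0,0,1],[0,0,0.12,0,0,0,1]]]}}

```text
time_s: 13.2
tool_pos: [0.6562, -0.1258, 0.0463]
tool_rot: [-180.0, -0.0, 90.0]
force: [-0.5, 0.2, -1.5]
grip_width: 0.0399
grasp_force: 20.0
```

Call:
{"op": "jog_arm", "data": {"motion": [[[0,0,0.01,0,0,0,1],[0,0,0.01,0,0,0,1],[0,0,0.01,0,0,0,1]]]}}

```text
time_s: 13.5
tool_pos: [0.6564, -0.1259, 0.0459]
tool_rot: [180.0, -0.0, 90.0]
force: [-0.3, 0.5, 1.9]
grip_width: 0.0392
grasp_force: 20.0
```

Call:
{"op": "jog_arm", "data": {"motion": [[[0,0,0,0,0,0,0.45],[0,0,0,0,0,0,0.3],[0,0,0,0,0,0,0.1],[0,0,0,0,0,0,0],[0,0,0,0,0,0,0]]]}}

```text
time_s: 14.0
tool_pos: [0.6564, -0.1258, 0.0456]
tool_rot: [180.0, -0.0, 90.0]
force: [-0.1, -0.1, -0.1]
grip_width: 0.0713
grasp_force: 0.0
```

Call:
{"op": "jog_arm", "data": {"motion": [[[0,0,-0.1,0,0,0,0],[0,0,-0.3,0,0,0,0],[0,0,-0.65,0,0,0,0],[0,0,-1,0,0,0,0]]]}}

```text
time_s: 14.4
tool_pos: [0.656, -0.1259, 0.1469]
tool_rot: [-180.0, 0.0, 90.0]
force: [1.4, 1.1, -0.4]
grip_width: 0.0866
grasp_force: 0.0
```

Call:
{"op": "jog_arm", "data": {"motion": [[[0.2,-0.41,-0.1,0,0,0,0],[0.4,-0.83,-0.1,0,0,0,0]]]}}

```text
time_s: 14.6
tool_pos: [0.5746, -0.0869, 0.1585]
tool_rot: [179.7, 0.1, 89.9]
force: [0.1, -0.3, 0.4]
grip_width: 0.0872
grasp_force: 0.0
```

Call:
{"op": "jog_arm", "data": {"motion": [[[0.2,-0.41,0,0,0,0,0],[0.41,-0.84,0,0,0,0,0],[0.41,-0.84,0,0,0,0,0],[0.41,-0.84,0,0,0,0,0]]]}}

```text
time_s: 15.0
tool_pos: [0.4893, -0.0442, 0.1567]
tool_rot: [179.9, -0.1, 90.1]
force: [0.7, -0.4, 1.2]
grip_width: 0.0871
grasp_force: 0.0
```

```bash
python3 - <<'E'
from h import *
L=[('C',.09,(.49,-.045)),('D',.11,(.487,-.174)),('M3',.089,(.653,-.044)),('S4',.071,(.657,-.126))]
for n in ('top','scene','wrist'):
    i,d,c,T=cam(n); print(n); caps(world(d,c,T),d,L)
    cv2.imwrite(f'pics/{n}4.png',i[...,::-1])
s=env.get_obs(); print(s['tool_pos'])
E
```

```text
top
D 297 [ 484.1 -184.8  110.   485.4 -187.2  109.9   53.    30.6    7.3]
M3 305 [652.4 -45.5  88.6 652.8 -45.1  88.8  43.   42.1   7.4]
S4 225 [ 655.7 -126.9   70.7  656.5 -127.    70.9   37.4   38.1    7.5]
scene
C 247 [493.  -44.5  90.  491.1 -46.1  89.9  50.   48.6   7.5]
D 282 [ 489.  -173.5  110.   488.  -175.8  109.8   54.2   57.7    7.4]
M3 277 [656.8 -44.3  89.  655.6 -44.7  88.6  44.7  42.8   7.2]
S4 195 [ 659.6 -125.8   70.9  658.1 -125.4   70.7   40.7   38.2    7.4]
wrist
C 3235 [489.1 -43.6  90.6 488.8 -44.7  89.3  48.4  48.4   6.6]
M3 2472 [651.3 -41.7  89.3 652.6 -41.   88.2  44.1  37.7   6.5]
[ 0.4909091  -0.04570812  0.15640774]
```

View pics/scene4.png

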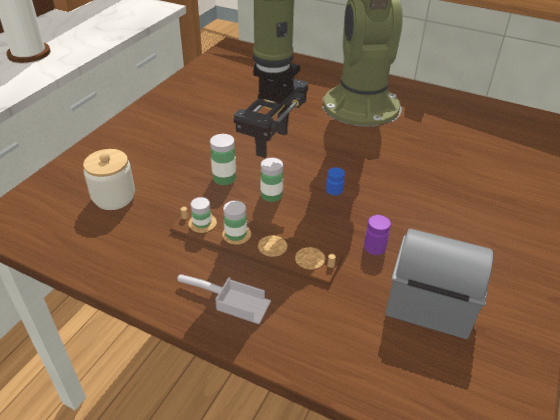

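The small jar stands on mark_4 at px (201,215) and the medium on mark_3 at (235,222), both upright and centred. The large jar at (272,180) is below the gripper; picking it up.

Call:
{"op": "jog_arm", "data": {"motion": [[[0,0,0.3,0,0,0,0],[0,0,0.6,0,0,0,0],[0,0,0.85,0,0,0,0],[0,0,1,0,0,0,0],[0,0,1,0,0,0,0.3]]]}}

```text
time_s: 15.65
tool_pos: [0.4885, -0.0461, 0.0534]
tool_rot: [-179.7, 0.2, 89.9]
force: [0.7, -0.4, -0.3]
grip_width: 0.0839
grasp_force: 0.0
```

Call:
{"op": "jog_arm", "data": {"motion": [[[0,0,0,0,0,0,0.4],[0,0,0,0,0,0,0.6],[0,0,0,0,0,0,1],[0,0,0,0,0,0,1],[0,0,0,0,0,0,1]]], "grip_force": 25}}

```text
time_s: 16.15
tool_pos: [0.4898, -0.0447, 0.0562]
tool_rot: [179.9, -0.0, 90.0]
force: [0.1, -0.1, 2.5]
grip_width: 0.0496
grasp_force: 25.0
```

Call:
{"op": "jog_arm", "data": {"motion": [[[0,0,0,0,0,0,1],[0,0,0,0,0,0,1]]]}}

```text
time_s: 16.35
tool_pos: [0.4898, -0.0447, 0.0561]
tool_rot: [179.9, -0.0, 90.0]
force: [-0.3, 0.8, 5.5]
grip_width: 0.0499
grasp_force: 25.0
```

Call:
{"op": "jog_arm", "data": {"motion": [[[0,0,-0.15,0,0,0,1],[0,0,-0.4,0,0,0,1],[0,0,-0.7,0,0,0,1],[0.05,0,-0.95,0,0,0,1]]]}}

```text
time_s: 16.75
tool_pos: [0.489, -0.0406, 0.1514]
tool_rot: [-180.0, 0.0, 89.9]
force: [0.5, 0.8, -2.2]
grip_width: 0.0494
grasp_force: 25.0
```

Call:
{"op": "jog_arm", "data": {"motion": [[[0.12,0.1,0,0,0,0,1],[0.28,0.3,0,0,0,0,1],[0.38,0.55,0,0,0,0,1],[0.45,0.8,0,0,0,0,1]]]}}

```text
time_s: 17.15
tool_pos: [0.5697, 0.0074, 0.1488]
tool_rot: [-179.9, -0.0, 90.1]
force: [0.2, 0.0, -1.5]
grip_width: 0.0498
grasp_force: 25.0
```

Call:
{"op": "jog_arm", "data": {"motion": [[[0.12,0.25,0,0,0,0,1],[0.24,0.5,0,0,0,0,1],[0.31,0.7,0,0,0,0,1],[0.33,0.8,0,0,0,0,1],[0.33,0.8,0,0,0,0,1]]]}}

```text
time_s: 17.65
tool_pos: [0.6495, 0.0387, 0.1486]
tool_rot: [-179.9, 0.1, 90.1]
force: [-0.4, 0.5, -1.4]
grip_width: 0.0496
grasp_force: 25.0
```

Call:
{"op": "jog_arm", "data": {"motion": [[[0,0,0.15,0,0,0,1],[0,0,0.35,0,0,0,1],[0,0,0.55,0,0,0,1],[0,0,0.65,0,0,0,1],[0,0,0.65,0,0,0,1]]]}}

```text
time_s: 18.15
tool_pos: [0.6471, 0.0377, 0.0833]
tool_rot: [-179.8, 0.0, 90.0]
force: [-0.8, -0.6, -1.3]
grip_width: 0.0495
grasp_force: 25.0
```

Call:
{"op": "jog_arm", "data": {"motion": [[[0,0,0,0,0,0,1],[0,0,0,0,0,0,1],[0,0,0,0,0,0,1]]]}}

```text
time_s: 18.45
tool_pos: [0.65, 0.0382, 0.0867]
tool_rot: [179.9, -0.0, 90.0]
force: [0.2, -0.5, -1.8]
grip_width: 0.0493
grasp_force: 25.0
```

Call:
{"op": "jog_arm", "data": {"motion": [[[0,0,0,0,0,0,1],[0,0,0,0,0,0,1]]]}}

```text
time_s: 18.65
tool_pos: [0.6496, 0.0382, 0.086]
tool_rot: [180.0, -0.0, 90.0]
force: [-0.1, 0.5, -0.6]
grip_width: 0.0497
grasp_force: 25.0
```

Call:
{"op": "jog_arm", "data": {"motion": [[[0,0,0.05,0,0,0,1],[0,0,0.09,0,0,0,1],[0,0,0.12,0,0,0,1],[0,0,0.12,0,0,0,1],[0,0,0.12,0,0,0,1]]]}}

```text
time_s: 19.15
tool_pos: [0.6492, 0.0382, 0.0733]
tool_rot: [-180.0, 0.0, 90.0]
force: [-0.1, 0.4, -1.7]
grip_width: 0.0497
grasp_force: 25.0
```

Call:
{"op": "jog_arm", "data": {"motion": [[[0,0,0.01,0,0,0,1],[0,0,0.01,0,0,0,1],[0,0,0.01,0,0,0,1]]]}}

```text
time_s: 19.45
tool_pos: [0.6493, 0.0382, 0.0732]
tool_rot: [-180.0, -0.0, 90.0]
force: [-2.9, -0.6, 5.5]
grip_width: 0.0496
grasp_force: 25.0
```

Call:
{"op": "jog_arm", "data": {"motion": [[[0,0,0,0,0,0,0.35],[0,0,0,0,0,0,0.2],[0,0,0,0,0,0,0.1],[0,0,0,0,0,0,0],[0,0,0,0,0,0,0]]]}}

```text
time_s: 19.95
tool_pos: [0.6493, 0.0382, 0.0724]
tool_rot: [180.0, 0.0, 90.0]
force: [-0.2, -0.5, 0.5]
grip_width: 0.0803
grasp_force: 0.0
```

Call:
{"op": "jog_arm", "data": {"motion": [[[0,0,-0.1,0,0,0,0],[0,0,-0.3,0,0,0,0],[0,0,-0.65,0,0,0,0],[0,0,-1,0,0,0,0]]]}}

```text
time_s: 20.35
tool_pos: [0.649, 0.038, 0.174]
tool_rot: [-180.0, 0.0, 90.0]
force: [0.4, -0.3, 0.8]
grip_width: 0.0869
grasp_force: 0.0
```

Call:
{"op": "jog_arm", "data": {"motion": [[[-0.35,-0.27,0,0,0,0,0],[-0.71,-0.54,0,0,0,0,0]]]}}

```text
time_s: 20.55
tool_pos: [0.5963, -0.0326, 0.1748]
tool_rot: [179.8, 0.0, 90.2]
force: [-0.8, -1.7, -0.3]
grip_width: 0.0873
grasp_force: 0.0
```

Call:
{"op": "jog_arm", "data": {"motion": [[[-0.35,-0.27,0,0,0,0,0],[-0.71,-0.54,0,0,0,0,0]]]}}

```text
time_s: 20.75
tool_pos: [0.5404, -0.1052, 0.1734]
tool_rot: [179.9, -0.0, 90.0]
force: [1.1, -0.2, 0.5]
grip_width: 0.0869
grasp_force: 0.0
```

Call:
{"op": "jog_arm", "data": {"motion": [[[-0.35,-0.27,0,0,0,0,0],[-0.71,-0.54,0,0,0,0,0],[-0.71,-0.54,0,0,0,0,0],[-0.71,-0.54,0,0,0,0,0]]]}}

```text
time_s: 21.15
tool_pos: [0.4871, -0.1759, 0.1735]
tool_rot: [179.9, -0.1, 89.8]
force: [0.1, 0.3, -0.1]
grip_width: 0.0867
grasp_force: 0.0
```

```bash
python3 - <<'E'
from h import *
L=[('D',.11,(.487,-.174)),('L2',.107,(.65,.038)),('M3',.089,(.653,-.044)),('S4',.071,(.657,-.126))]
for n in ('top','scene','wrist'):
    i,d,c,T=cam(n); print(n); caps(world(d,c,T),d,L)
    cv2.imwrite(f'pics/{n}5.png',i[...,::-1])
s=env.get_obs(); print(s['tool_pos'])
E
```

```text
top
D 204 [ 483.6 -162.7  109.8  484.3 -165.1  110.1   50.8   32.2    7.6]
L2 382 [648.4  37.2 106.8 648.2  38.  107.   47.1  45.9   7.1]
M3 311 [652.3 -45.4  88.6 653.  -45.2  88.8  43.7  42.1   7.4]
S4 230 [ 655.7 -126.6   70.6  656.3 -127.1   70.7   36.9   38.3    7. ]
scene
D 279 [ 488.8 -173.5  110.   487.1 -174.4  109.8   56.4   54.8    7.5]
L2 357 [652.7  38.7 107.  651.4  37.4 106.8  49.7  48.4   7.5]
M3 275 [656.7 -44.3  89.1 655.5 -44.3  88.8  47.8  44.1   7.5]
S4 199 [ 659.7 -125.3   70.8  659.1 -125.4   70.9   38.8   37.8    7.7]
wrist
D 4179 [ 484.7 -172.7  110.6  484.9 -173.8  109.6   54.2   54.     7.2]
M3 3623 [651.4 -45.1  89.3 652.8 -44.9  88.5  45.2  45.    6.9]
S4 1786 [ 654.8 -125.8   71.4  655.8 -126.3   70.6   39.1   37.5    7.1]
[ 0.48826736 -0.17354407  0.17287203]
```

View pics/scene5.png

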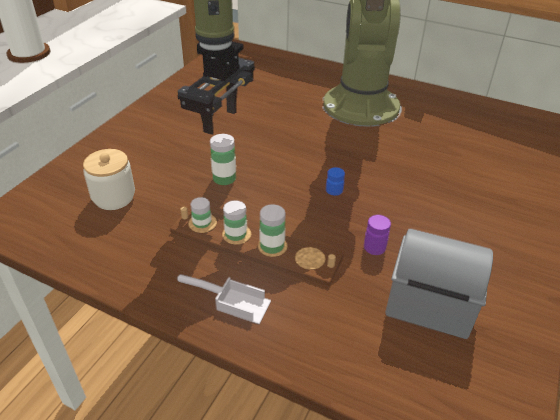

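Three jars stand centred on marks 2 to 4 at px (272,230), (235,222) and (201,215). The tallest at (223,160) is under the gripper; picking it up.

Call:
{"op": "jog_arm", "data": {"motion": [[[0,-0.02,0.3,0,0,0,0],[0,-0.02,0.6,0,0,0,0],[0,-0.02,0.85,0,0,0,0],[0,-0.02,1,0,0,0,0],[0,-0.02,1,0,0,0,0.2]]]}}

```text
time_s: 21.8
tool_pos: [0.4843, -0.1737, 0.0706]
tool_rot: [-179.7, 0.0, 90.1]
force: [-0.6, 0.8, 0.2]
grip_width: 0.0838
grasp_force: 0.0
```

Call:
{"op": "jog_arm", "data": {"motion": [[[0,0,0,0,0,0,0.3],[0,0,0,0,0,0,0.5],[0,0,0,0,0,0,1],[0,0,0,0,0,0,1],[0,0,0,0,0,0,1]]], "grip_force": 30}}

```text
time_s: 22.3
tool_pos: [0.4857, -0.1749, 0.0734]
tool_rot: [179.9, -0.0, 90.0]
force: [-1.6, 0.3, 6.0]
grip_width: 0.0555
grasp_force: 30.0
```

Call:
{"op": "jog_arm", "data": {"motion": [[[0,0,0,0,0,0,1],[0,0,0,0,0,0,1]]]}}

```text
time_s: 22.5
tool_pos: [0.4857, -0.175, 0.0734]
tool_rot: [179.9, -0.0, 90.0]
force: [-1.8, 0.8, 5.8]
grip_width: 0.0556
grasp_force: 30.0
```

Call:
{"op": "jog_arm", "data": {"motion": [[[0,0,-0.15,0,0,0,1],[0,0,-0.4,0,0,0,1],[0,0,-0.7,0,0,0,1],[0.05,0,-0.9,0,0,0,1]]]}}

```text
time_s: 22.9
tool_pos: [0.4855, -0.1709, 0.1647]
tool_rot: [179.9, 0.0, 89.9]
force: [0.2, -0.3, -2.7]
grip_width: 0.0556
grasp_force: 30.0
```

Call:
{"op": "jog_arm", "data": {"motion": [[[0.15,0,0,0,0,0,1],[0.4,0,0,0,0,0,1],[0.7,0,0,0,0,0,1],[1,0,0,0,0,0,1]]]}}

```text
time_s: 23.3
tool_pos: [0.4849, -0.0691, 0.1629]
tool_rot: [180.0, -0.0, 89.9]
force: [0.6, -0.8, -3.4]
grip_width: 0.055
grasp_force: 30.0
```

Call:
{"op": "jog_arm", "data": {"motion": [[[0.3,0,0,0,0,0,1],[0.6,0,0,0,0,0,1],[0.9,0,0,0,0,0,1],[1,0,0,0,0,0,1]]]}}

```text
time_s: 23.7
tool_pos: [0.4848, 0.0338, 0.1627]
tool_rot: [-180.0, -0.1, 90.3]
force: [0.5, 0.4, -3.5]
grip_width: 0.0559
grasp_force: 30.0
```

Call:
{"op": "jog_arm", "data": {"motion": [[[0.25,0.02,0,0,0,0,1],[0.5,0.1,0,0,0,0,1],[0.7,0.25,0,0,0,0,1],[0.85,0.45,0,0,0,0,1],[0.89,0.7,0,0,0,0,1]]]}}

```text
time_s: 24.2
tool_pos: [0.5552, 0.1212, 0.1626]
tool_rot: [-180.0, -0.0, 90.2]
force: [-0.8, 0.5, -3.7]
grip_width: 0.0557
grasp_force: 30.0
```

Call:
{"op": "jog_arm", "data": {"motion": [[[0,0.25,0,0,0,0,1],[0,0.5,0,0,0,0,1],[0,0.75,0,0,0,0,1],[0,0.9,0,0,0,0,1],[0,0.9,0,0,0,0,1]]]}}

```text
time_s: 24.7
tool_pos: [0.6468, 0.1177, 0.1622]
tool_rot: [180.0, 0.1, 89.9]
force: [-1.1, -0.0, -3.2]
grip_width: 0.0554
grasp_force: 30.0
```

Call:
{"op": "jog_arm", "data": {"motion": [[[0,0,0.15,0,0,0,1],[0,0,0.35,0,0,0,1],[0,0,0.5,0,0,0,1],[0,0,0.6,0,0,0,1],[0,0,0.6,0,0,0,1]]]}}

```text
time_s: 25.2
tool_pos: [0.6435, 0.119, 0.1004]
tool_rot: [-179.8, 0.0, 90.0]
force: [0.0, -0.2, -3.5]
grip_width: 0.0556
grasp_force: 30.0
```

Call:
{"op": "jog_arm", "data": {"motion": [[[0,0,0,0,0,0,1],[0,0,0,0,0,0,1],[0,0,0,0,0,0,1]]]}}

```text
time_s: 25.5
tool_pos: [0.646, 0.1192, 0.1036]
tool_rot: [179.9, -0.0, 90.0]
force: [-0.5, -0.2, -3.0]
grip_width: 0.0554
grasp_force: 30.0
```

Call:
{"op": "jog_arm", "data": {"motion": [[[0,0,0,0,0,0,1],[0,0,0,0,0,0,1]]]}}

```text
time_s: 25.7
tool_pos: [0.6455, 0.1192, 0.103]
tool_rot: [180.0, -0.0, 90.0]
force: [-0.5, -0.1, -2.9]
grip_width: 0.0557
grasp_force: 30.0
```

Call:
{"op": "jog_arm", "data": {"motion": [[[0,0,0.05,0,0,0,1],[0,0,0.09,0,0,0,1],[0,0,0.12,0,0,0,1],[0,0,0.12,0,0,0,1],[0,0,0.12,0,0,0,1]]]}}

```text
time_s: 26.2
tool_pos: [0.6452, 0.1191, 0.0904]
tool_rot: [-180.0, 0.0, 90.0]
force: [-0.6, 0.2, -2.4]
grip_width: 0.0554
grasp_force: 30.0
```

Call:
{"op": "jog_arm", "data": {"motion": [[[0,0,0.01,0,0,0,1],[0,0,0.01,0,0,0,1],[0,0,0.01,0,0,0,1]]]}}

```text
time_s: 26.5
tool_pos: [0.6453, 0.1191, 0.0904]
tool_rot: [-180.0, -0.0, 90.0]
force: [-3.8, 0.1, 6.7]
grip_width: 0.0558
grasp_force: 30.0
```

Contact is made, so I'll release, lift clear and check.

Call:
{"op": "jog_arm", "data": {"motion": [[[0,0,0,0,0,0,0.3],[0,0,0,0,0,0,0.2],[0,0,0,0,0,0,0.1],[0,0,0,0,0,0,0],[0,0,0,0,0,0,0]]]}}

```text
time_s: 27.0
tool_pos: [0.6455, 0.1192, 0.0895]
tool_rot: [180.0, 0.0, 90.0]
force: [-0.5, -0.2, -0.2]
grip_width: 0.0832
grasp_force: 0.0
```

Call:
{"op": "jog_arm", "data": {"motion": [[[0,0,-0.1,0,0,0,0],[0,0,-0.3,0,0,0,0],[0,0,-0.65,0,0,0,0],[0,0,-1,0,0,0,0]]]}}

```text
time_s: 27.4
tool_pos: [0.6451, 0.119, 0.191]
tool_rot: [-180.0, 0.0, 90.0]
force: [0.6, -0.1, 0.5]
grip_width: 0.0871
grasp_force: 0.0
```

Call:
{"op": "jog_arm", "data": {"motion": [[[0,-0.4,0,0,0,0,0],[0,-0.8,0,0,0,0,0],[0,-1,0,0,0,0,0]]]}}

```text
time_s: 27.7
tool_pos: [0.543, 0.1192, 0.1904]
tool_rot: [-180.0, -0.1, 90.0]
force: [-0.4, 0.2, 0.2]
grip_width: 0.0866
grasp_force: 0.0
```

Call:
{"op": "jog_arm", "data": {"motion": [[[0,-0.4,0,0,0,0,0],[0,-0.8,0,0,0,0,0],[0,-0.8,0,0,0,0,0],[0,-0.8,0,0,0,0,0],[0,-0.8,0,0,0,0,0]]]}}

```text
time_s: 28.2
tool_pos: [0.4667, 0.1191, 0.1905]
tool_rot: [179.9, -0.0, 90.0]
force: [0.3, 0.7, 0.2]
grip_width: 0.087
grasp_force: 0.0
```

```bash
python3 - <<'E'
from h import *
L=[('T1',.127,(.646,.12)),('L2',.107,(.65,.038)),('M3',.089,(.653,-.044)),('S4',.071,(.657,-.126))]
for n in ('top','scene'):
    i,d,c,T=cam(n); print(n); caps(world(d,c,T),d,L)
    cv2.imwrite(f'pics/{n}6.png',i[...,::-1])
E
```

```text
top
T1 510 [644.2 119.1 126.7 644.4 119.6 126.9  52.9  53.4   7.6]
L2 388 [648.4  37.1 106.8 648.1  36.9 106.8  46.4  47.8   7.5]
M3 306 [652.2 -45.3  88.9 652.9 -45.1  88.8  43.1  42.1   7. ]
S4 225 [ 655.7 -126.9   70.7  656.4 -127.3   70.7   37.8   38.8    7.2]
scene
T1 490 [648.3 119.9 127.  646.6 119.3 127.   55.8  54.2   7.9]
L2 358 [652.8  38.6 107.  650.8  37.  106.6  49.7  49.5   7.1]
M3 276 [656.7 -44.4  89.  656.  -44.6  88.9  44.   43.7   7.7]
S4 197 [ 659.8 -125.7   71.   658.5 -125.6   71.2   39.6   38.8    7.6]
```

View pics/scene6.png

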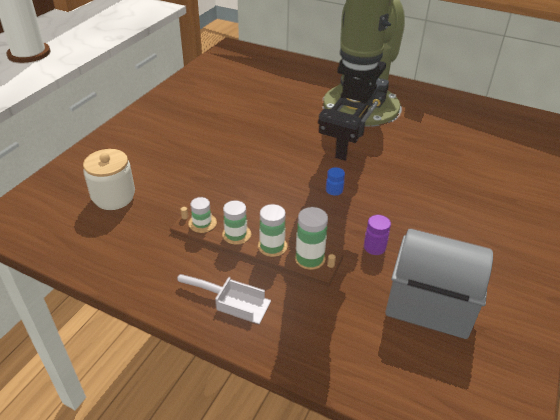

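All four jars stand upright, each within about 2 mm of its disc centre. They step down from the tallest by the caddy at px (311,238) to the smallest by the pot at (201,215), and the arm is clear. Handing in.

```bash
python3 -c "
from cell import env
print(env.sign_off())"
```

```text
the job is handed in; nothing more can be done
None
```

I handed the job in at about 28 s: all four jars stand upright on their discs, each within about 2 mm of centre, from tallest by the caddy to shortest by the pot, and neither the caddy nor the pot was touched.

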